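Stir the massage beads down through the feeder's gate

TASK

Slide the orange gate grip on the bead feeder out to its end stop and leave it there, then take the stirring rod from its jar and stir the beads round the ring pan, foot close to the pan floor, until every bead has dropped through the outlet into the blue tray below. Stand the rod back in its jar, foot down. Stir gently: never bear hard on the pan with the rod, do not touch the beads with the gripper, and leave the flask, bottle and white housing alone.

Things in the scene. Friction and masses are not known exactly. Their poses are not given: they have to be found in the camera images.
- feeder: Bead feeder, fixed to the bench: a round open steel ring pan on a 180 x 180 mm aluminium deck with four legs, a blue tray under it. Origin: on the bench under the pan's centre, z up. Pan rim 131 mm above the bench.
- pan_floor (a point): Centre of the pan at floor level, 91 mm above the bench; axes as the feeder's. Wall: inner radius 80 mm, 4 mm thick, 40 mm high. A grey hub, radius 36 mm, 32 mm high, stands in the middle, so the beads lie in a flat ring channel 44 mm wide, middle radius 58 mm.
- outlet (a point): Centre of the outlet at pan floor level, 58 mm from the pan's centre at the feeder's +y side: a rectangular opening 50 mm (feeder x) by 48 mm (feeder y), the whole width of the channel, through the 6 mm thick floor.
- tray (a point): Centre of the inner floor of the fixed blue tray under the pan, 4 mm above the bench; inside 140 mm (feeder x) by 207 mm (feeder y), walls 36 mm high. It reaches out past the deck on the +y side.
- gate (a joint): Position of the steel gate plate that closes the outlet from below: 0 = closed, grows as it slides along the feeder's +y out of the deck, about 0.060 m at its end stop = fully open. Stiff, stays where it is left.
- gate_grip (a point): Top centre of the gate's orange upright grip, 16 mm thick (feeder x) by 26 mm (feeder y) by 50 mm tall, outside the pan at the feeder's +y side; it moves with the gate. Its top is 134 mm above the bench.
- jar: Green round jar on a flat steel disc (radius 46 mm, 8 mm thick), fixed to the bench, holding the stirring rod. Origin: underside centre, on the bench, z up. Outer radius 35 mm, wall 4 mm, inner floor at 8 mm, rim at 112 mm. At the start the rod leans in it towards the jar's -x.
- rod: Stirring rod, 200 mm long, 110 g: dark steel foot 22 mm diameter x 24 mm, then a 14 mm diameter steel shaft to 129 mm, then a red handle 20 mm diameter to 200 mm. Origin: centre of the flat underside of the foot; z runs along the rod to the handle. At the start it stands foot down in the jar, leaning about 23 degrees over the rim.
- rod_grip (a point): Point on the rod's axis in the red handle, 166 mm from the foot's underside; axes as the rod's.
- rod_foot (a point): Centre of the flat underside of the rod's foot.
- flask: Brass-coloured flask with dark cap, radius 32 mm, 210 mm tall; bystander. Origin: underside centre.
- squeeze: Clear squeeze bottle with white cap, radius 34 mm, 150 mm tall; bystander. Origin: underside centre.
- housing: White C-shaped massager housing, about 150 mm across, 47 mm tall; bystander. Origin: centre of the C, at the bench.
- bead0: Chunky yellow plastic bead, 28 mm diameter, 18 mm high, flat top and bottom, lying in the pan. Origin: underside centre.
- bead1: Chunky white plastic bead, 28 mm diameter, 18 mm high, flat top and bottom, lying in the pan. Origin: underside centre.
- bead2: Chunky yellow plastic bead, 28 mm diameter, 18 mm high, flat top and bottom, lying in the pan. Origin: underside centre.
- bead3: Chunky white plastic bead, 28 mm diameter, 18 mm high, flat top and bottom, lying in the pan. Origin: underside centre.
- bead4: Chunky yellow plastic bead, 28 mm diameter, 18 mm high, flat top and bottom, lying in the pan. Origin: underside centre.
- bead5: Chunky white plastic bead, 28 mm diameter, 18 mm high, flat top and bottom, lying in the pan. Origin: underside centre.

How it is judged:
On the way, in this order (a step that is already met when the one before it is completed fails the run):
1. the gate is slid fully open while the rod still stands in its jar (value of joint gate above 0.056 m and distance of rod_foot from where it was at the start of the episode below 0.03 m), for 0.2 s.
2. with the gate open, the rod's foot stirs close to the pan floor on the side away from the outlet (z of rod_foot in the frame of pan_floor between -0.005 and 0.01 m and horizontal distance between rod_foot and pan_floor below 0.08 m and value of joint gate above 0.056 m and y of rod_foot in the frame of pan_floor below -0.02 m), for 0.2 s.
At the end, for the whole second after the job is handed in: All six beads lie at rest in the blue tray under the pan, the gate is still open to within 4 mm of its stop, and the rod stands released and at rest foot down in its jar (foot within 30 mm of the bench, lean under 0.6 rad) (height (world z) of each of bead0, bead1, bead2, bead3, bead4, bead5 below 0.072 m and x of bead0 in the frame of feeder between -0.074 and 0.074 m and y of bead0 in the frame of feeder between -0.078 and 0.138 m and linear speed of each of bead0, bead1, bead2, bead3, bead4, bead5 below 0.02 m/s and x of bead1 in the frame of feeder between -0.074 and 0.074 m and y of bead1 in the frame of feeder between -0.078 and 0.138 m and x of bead2 in the frame of feeder between -0.074 and 0.074 m and y of bead2 in the frame of feeder between -0.078 and 0.138 m and x of bead3 in the frame of feeder between -0.074 and 0.074 m and y of bead3 in the frame of feeder between -0.078 and 0.138 m and x of bead4 in the frame of feeder between -0.074 and 0.074 m and y of bead4 in the frame of feeder between -0.078 and 0.138 m and x of bead5 in the frame of feeder between -0.074 and 0.074 m and y of bead5 in the frame of feeder between -0.078 and 0.138 m and value of joint gate above 0.056 m and horizontal distance between rod_foot and jar below 0.031 m and height (world z) of rod_foot below 0.03 m and angle between rod's own z axis and vertical below 0.6 rad and linear speed of rod below 0.03 m/s); the robot touches nothing.
It fails at once if the rod is pressed on the feeder with more than 40 N (contact force between rod and feeder above 40 N).
It fails at once if the gripper or arm touches a bead (contact force between any of the fingers, the arm and bead0 above 0.5 N or contact force between any of the fingers, the arm and bead1 above 0.5 N or contact force between any of the fingers, the arm and bead2 above 0.5 N or contact force between any of the fingers, the arm and bead3 above 0.5 N or contact force between any of the fingers, the arm and bead4 above 0.5 N or contact force between any of the fingers, the arm and bead5 above 0.5 N).
It fails at once if the flask, bottle or housing is moved more than 15 mm or tipped (distance of any of flask, squeeze, housing from where it was at the start of the episode above 0.015 m or angle between any of flask, squeeze, housing's own z axis and vertical above 0.2 rad).
It also fails if it takes over 72 s, if anything falls off the work surface, if the arm or the gripper's body presses on something with over 40 N, if the wrist force passes 120 N, or if a joint passes its speed limit or range.

ROBOT

A 6-joint arm with a two-finger parallel gripper is mounted at the origin on the work surface. World frame = base frame: x ahead of the robot, y to its left, z up, the work surface at z = 0. Lengths are in m, angles in rad, forces in N, time in s.
With the tool pointing down it reaches from about 0.35 to 0.775 m from the base axis. Payload 5.5 kg.
Tool frame: the origin (TCP) lies midway between the tips of the shut fingers; the grasp point (between the pads) lies 19 mm behind it; z points along the fingers, y is the line along which they close (so a half turn about z gives the same grasp; the last joint's range is limited). The gripper opens to 85 mm and grips with 20 to 120 N. Pads are 22 mm wide; open, the fingers measure 114 mm over their backs; the gripper's body (76 mm by 85 mm) begins 54 mm behind the grasp point. The pads swing forward as they close: fully open they stand 13 mm farther back than shut.
Start: joints at [-1.248, 0.313, 0.046, 1.304, 0, 1.431], TCP at [0.257, -0.515, 0.231] pointing down, gripper open.
Joint ranges: [-2.76, 2.76], [-0.86, 1.69], [-1.03, 1.26], [-2.2, 2.34], [-1.47, 1.5], [-3.14, 3.14]. Speed limits (rad/s): [2.57, 2.57, 3.14, 3.14, 3.14, 3.14].

INTERFACE

Orientations are given as a unit quaternion [x, y, z, w].
In Python, from rig import * gives the robot as it stands.
- The arm moves only by the tool play_rows, never from a script. Its argument "motion" is a list of rows, each a list of 7 numbers: the shift along the tool's x, y, z in cm, then the turn, a rotation vector about the tool's x, y, z in units of 5 degrees (1.0 is 5 degrees), then the opening in per cent of the stroke, from 0 (shut) to 100 (fully open). In form: [[x, y, z, wx, wy, wz, jaw], ...]. A call has 1 to 8 rows; each row is the pose to reach, as a shift and turn from the pose commanded when the call began, along the tool's axes at that moment; what a row does not reach only later rows make up. A row lasts 1/8 s, in which the tool goes at most 62.5 mm and 10.7 degrees, less where a joint would pass 70% of its speed; a pose out of reach is approached as far as the arm can. A call with a gripper value outside its range is refused whole. The fingers move at their own pace and stop on an object; "squeeze" is the grip in N (left out, the last holds). Time passes only in rows, so rows that repeat a pose let the fingers close. It gives the time, the measured TCP pose, the force, the opening and the grip force at its end, in the units of the state.
- get_state(): the state, without advancing time (a new reading comes with each control period).
- capture(name): name is "scene" or "top"; returns the picture (384x512x3 uint8, red, green, blue); there is no depth.
- camera_params(name): a dict with "mtx" (3x3 intrinsics, pixels), "k1" (the pictures are not rectified: a ray, as slopes to the right and down, at radius r is drawn at 1 + k1 r^2 times it, then the intrinsics apply), "position" and "rotation" of the camera in the world. Camera axes: x right, y up, looking along -z (the intrinsics and any distortion apply to the point x, -y, -z); pixel columns grow to the right and rows downward; lengths in m; the calibration is good to about 2 mm. A picture is of the moment at which its call begins. camera_params takes no time and is no camera call.
- sign_off(): hands the job in; it is judged then, once.
The state is a dict: "time": time; "qpos": joint angles; "dq": joint speeds; "joint_torque": joint torques, N m; "tcp_pos": TCP position; "ee_rot": TCP orientation; "wrist_force": force on the tool from outside, world axes, zero at the start; "torque": the same for the moment, N m; "opening": finger opening in m; "grip_force": force on a finger pad.
Only numpy, scipy, OpenCV 4.12 (cv2) and the standard library are available. Lean on these libraries where they do the work, as an engineer would, in place of code of your own. Each camera call takes 0.05 s, during which the arm holds its last target. There are 200 camera calls.

## Working session

There is one attempt and no reset: what is moved stays moved. The work goes in short steps, Python scripts to look and compute and a tool call to move; the robot and the scene stay as the last step left them, time stands still between calls to the robot, and variables do not carry over. Pictures are saved under pics/ and viewed, at most 10 in all, crops included, and the job is handed in when it is done.

Besides the shell and the picture viewer there is one more tool, called after "Call:" by a JSON object that holds its "method" and its "body". play_rows: Moves the arm, as the interface text tells. Its arguments: {"type":"object","properties":{"motion":{"type":"array"},"squeeze":{"type":"number"}},"required":["motion"]}

```bash
mkdir -p pics
python3 - <<'E'
from rig import *
import cv2
for n in("scene","top"):
    cv2.imwrite(f"pics/{n}0.png",capture(n)[:,:,::-1]); p=camera_params(n); print(n,p)
s=get_state();print(s)
E
```

```text
scene {'mtx': array([[397.35300308,   0.        , 254.3007986 ],
       [  0.        , 397.35300308, 190.31950647],
       [  0.        ,   0.        ,   1.        ]]), 'k1': -0.0529123050193967, 'position': array([ 1.21587725, -0.361202  ,  1.1422073 ]), 'rotation': array([0.26358556, 0.14445161, 0.47688924, 0.825974  ])}
top {'mtx': array([[451.29042361,   0.        , 253.6478636 ],
       [  0.        , 451.29042361, 191.08107153],
       [  0.        ,   0.        ,   1.        ]]), 'k1': 0.045067584041273416, 'position': array([0.50864042, 0.00916305, 1.40180656]), 'rotation': array([-0.0377027 ,  0.03090743,  0.71484261, -0.69758389])}
{'time': 0.1, 'qpos': array([-1.24760318e+00,  3.13957301e-01,  4.51179416e-02,  1.30361469e+00,
       -7.78558035e-06,  1.43118961e+00]), 'dq': array([ 0.00030208, -0.00152204,  0.00265851, -0.00059604,  0.00074967,
       -0.00100725]), 'joint_torque': array([ 1.45547754e-03, -4.81728101e+01,  2.99242973e+01,  1.27594001e-02,
       -2.07231778e-04, -7.60178693e-06]), 'tcp_pos': array([ 0.25655341, -0.51409018,  0.23049021]), 'ee_rot': array([ 9.73345953e-01,  2.29340291e-01, -7.98533229e-05, -8.25013634e-04]), 'wrist_force': array([ 0.14460772, -0.38934996, -0.27924821]), 'torque': array([-0.01371496, -0.04023191, -0.00883253]), 'grip_force': 0.0, 'opening': 0.08535652063092292}
```

View pics/scene0.png

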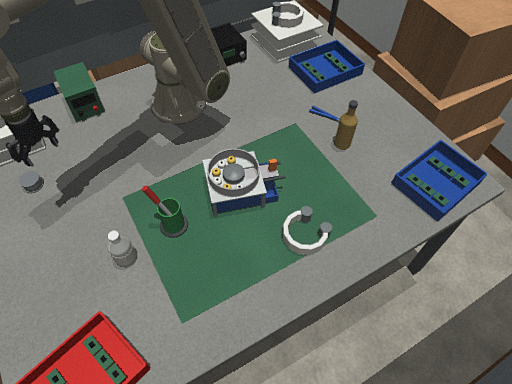

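View pics/top0.png

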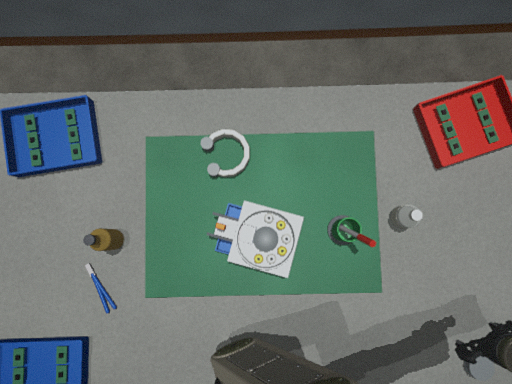

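The scene view shows the feeder at (233,178), jar at (172,215), housing at (305,232) and flask at (346,128). In the top view the pan is at about (265,238), the orange grip at (221,228), the jar at (347,231) and the red handle at (365,240). Next, a close-up crop of both views.

```bash
cat > h.py <<'E'
from rig import *
import cv2, numpy as np
from scipy.spatial.transform import Rotation as R
def ray(n,uv):
    p=camera_params(n)
    q=cv2.undistortPoints(np.array([[uv]],float),p["mtx"],np.array([p["k1"],0,0,0.]))[0,0]
    return p["position"],R.from_quat(p["rotation"]).apply([q[0],-q[1],-1])
def onz(n,uv,z):
    o,d=ray(n,uv); return o+d*(z-o[2])/d[2]
def proj(n,X):
    p=camera_params(n); c=R.from_quat(p["rotation"]).inv().apply(np.array(X)-p["position"])
    q=np.array([c[0],-c[1],-c[2]]); 
    return cv2.projectPoints(q[None],np.zeros(3),np.zeros(3),p["mtx"],np.array([p["k1"],0,0,0.]))[0].ravel()
def tri(u1,u2):
    o1,d1=ray("scene",u1);o2,d2=ray("top",u2)
    t=np.linalg.lstsq(np.c_[d1,-d2],o2-o1,rcond=None)[0]
    a,b=o1+t[0]*d1,o2+t[1]*d2
    return (a+b)/2,np.linalg.norm(a-b)
def mask(im,lo,hi):
    return cv2.inRange(cv2.cvtColor(im,cv2.COLOR_RGB2HSV),lo,hi)
def tool(dw):   # world shift -> tool cm
    return R.from_quat(get_state()["ee_rot"]).inv().apply(dw)*100
E
python3 - <<'E'
from h import *
t=cv2.imread("pics/top0.png"); s=cv2.imread("pics/scene0.png")
a=cv2.resize(t[190:290,200:400],None,fx=4,fy=4,interpolation=cv2.INTER_CUBIC)
cv2.imwrite("pics/c0.png",a)
for n,im in(("top",t),("scene",s)):
    im=im[:,:,::-1].copy()
    for nm,lo,hi in(("or",(7,150,120),(16,255,255)),("red",(0,150,90),(4,255,255)),("red2",(172,150,90),(180,255,255)),("yel",(20,120,120),(34,255,255))):
        m=mask(im,lo,hi); k,_,st,c=cv2.connectedComponentsWithStats(m)
        print(n,nm,[(st[i].tolist(),c[i].round(1).tolist()) for i in range(1,k) if 8<st[i][4]<400])
E
```

```text
top or []
top red [([357, 234, 19, 13, 99], [366.4, 240.0])]
top red2 []
top yel [([277, 221, 8, 8, 45], [280.4, 224.7]), ([91, 229, 19, 21, 131], [101.6, 236.4]), ([278, 247, 9, 8, 51], [281.8, 250.5]), ([255, 255, 8, 8, 48], [258.3, 258.4])]
scene or [([269, 159, 8, 4, 28], [272.5, 160.5])]
scene red [([93, 106, 5, 3, 12], [94.6, 106.9]), ([142, 186, 18, 18, 113], [150.7, 194.2])]
scene red2 []
scene yel [([342, 116, 15, 10, 92], [349.6, 120.5]), ([228, 156, 7, 7, 38], [230.9, 159.1]), ([212, 168, 8, 7, 40], [215.7, 171.2]), ([223, 184, 8, 4, 22], [226.7, 185.5])]
```

View pics/c0.png

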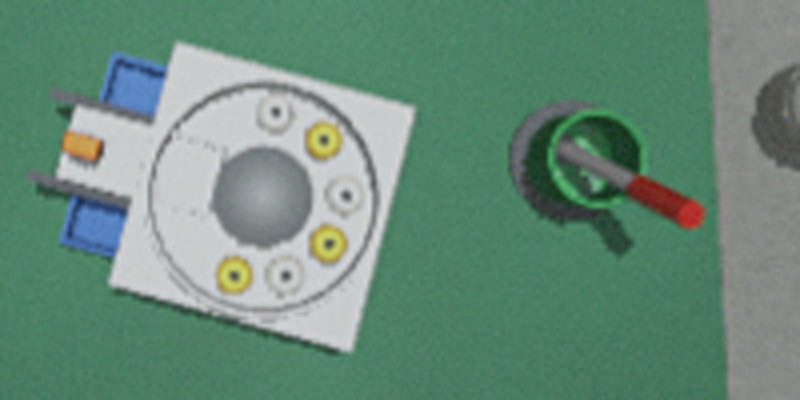

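The crop shows the pan rim centred near (263,196), the deck corners at (177,42), (415,106), (352,352) and (109,288), the grip at (83,147), the jar rim at (598,159) and the handle tip at (690,214). The channel at the outlet (left) is clear; the beads sit on the right and bottom.

Run:
```python
from h import *
np.set_printoptions(precision=4,suppress=True)
c=lambda x,y:((x+.5)/4-.5+200,(y+.5)/4-.5+190)
P=onz("top",c(263.5,196.5),.131);print("pan",P)
cs=[onz("top",c(*q),.087) for q in((177,42),(415,106),(352,352),(109,288))]
print("deck",np.mean(cs,0),[np.linalg.norm(cs[i]-cs[i-1]) for i in range(4)])
e=[cs[0]-cs[1],cs[3]-cs[2]];print("y ang",[np.degrees(np.arctan2(v[1],v[0])) for v in e], [np.degrees(np.arctan2(v[1],v[0])) for v in (cs[0]-cs[3],cs[1]-cs[2])])
G=onz("top",c(82,146),.13);print("grip",G,np.degrees(np.arctan2(*(G-P)[1::-1])),np.linalg.norm((G-P)[:2]))
print("grip tri",tri((272.5,160.5),c(82,146)))
J=onz("top",c(598,159),.112);print("jar",J)
A,er=tri((150.7,194.2),(366.4,240));print("handle mid",A,er)
for n in("top","scene"):
    im=cv2.imread(f"pics/{n}0.png")[:,:,::-1].copy()
    m=mask(im,(0,130,70),(5,255,255)); 
    if n=="top": m[:,:340]=0;m[:,390:]=0;m[:220]=0
    else: m[:,:130]=0;m[:180]=0;m[:,175:]=0;m[215:]=0
    p=np.argwhere(m)[:,::-1].astype(float);mu=p.mean(0);w,v=np.linalg.eigh(np.cov(p.T));t=(p-mu)@v[:,1]
    print(n,mu,v[:,1],t.min(),t.max(), mu+v[:,1]*t.min(),mu+v[:,1]*t.max())
```

```text
pan [ 0.4977 -0.01    0.131 ]
deck [ 0.4977 -0.0105  0.087 ] [np.float64(0.184174098380387), np.float64(0.17928962043059837), np.float64(0.182240113720615), np.float64(0.18028940829906526)]
y ang [np.float64(73.51364215470554), np.float64(74.12811109302851)] [np.float64(-16.66987797454171), np.float64(-16.360754267277454)]
grip [0.536  0.1165 0.13  ] 73.15603544382975 0.1322161822617662
grip tri (array([0.5366, 0.1175, 0.1304]), np.float64(0.0022649013541579605))
jar [ 0.5186 -0.248   0.112 ]
handle mid [ 0.4888 -0.2821  0.1633] 0.0017831022533797698
top [366.5096 240.0962] [-0.8839 -0.4677] -8.914178000753433 9.905007800539071 [374.3888 244.2653] [357.7547 235.4636]
scene [150.5122 194.1545] [0.6815 0.7318] -10.405598407254725 10.89467198499603 [143.4203 186.5399] [157.9374 202.1269]
```

Call:
{"method": "play_rows", "body": {"motion": [[0, 0, -4, 0, 0, 0, 50], [26, -22, -5, 0, 0, -5, 50], [53.2, -44, -5, 0, 0, -9.4, 50], [53.2, -44, -5, 0, 0, -9.4, 50], [53.2, -44, -5, 0, 0, -9.4, 50], [53.2, -44, -5, 0, 0, -9.4, 50], [53.2, -44, -5, 0, 0, -9.4, 50], [53.2, -44, -5, 0, 0, -9.4, 50]], "squeeze": 60}}

```text
time: 1.1
tcp_pos: [0.4339, -0.1125, 0.2779]
ee_rot: [0.801, 0.598, -0.0, 0.0]
wrist_force: [0.6, -0.5, -0.4]
opening: 0.0431
grip_force: 0.0
```

Call:
{"method": "play_rows", "body": {"motion": [[24.9, 3.3, 0, 0, 0, 0, 50], [24.9, 3.3, 0, 0, 0, 0, 50], [24.9, 3.3, 0, 0, 0, 0, 50], [24.9, 3.3, 0, 0, 0, 0, 50], [24.9, 3.3, 4, 0, 0, 0, 50], [24.9, 3.3, 9, 0, 0, 0, 50], [24.9, 3.3, 9, 0, 0, 0, 50]]}}

```text
time: 1.98
tcp_pos: [0.5322, 0.115, 0.1837]
ee_rot: [0.801, 0.599, -0.004, -0.003]
wrist_force: [-0.4, 0.2, 0.7]
opening: 0.0428
grip_force: 0.0
```

Run:
```python
from h import *
s=get_state();print(s["tcp_pos"],s["ee_rot"],s["opening"])
print(tool(np.array([.5368,.1172,.110])-s["tcp_pos"]))
```

```text
[0.53217981 0.11500442 0.18373881] [ 0.80096466  0.59869101 -0.00419317 -0.00266397] 0.04275714281438494
[0.36738393 0.44942304 7.36877486]
```

Call:
{"method": "play_rows", "body": {"motion": [[0.3, 0.4, 3.7, 0, 0, 0, 50], [0.3, 0.4, 7.3, 0, 0, 0, 50], [0.3, 0.4, 7.3, 0, 0, 0, 10], [0.3, 0.4, 7.3, 0, 0, 0, 10], [0.3, 0.4, 7.3, 0, 0, 0, 10], [0.3, 0.4, 7.3, 0, 0, 0, 10]]}}

```text
time: 2.72
tcp_pos: [0.5388, 0.1169, 0.1163]
ee_rot: [0.801, 0.598, -0.001, -0.001]
wrist_force: [-5.3, 2.5, -4.8]
opening: 0.0146
grip_force: 59.4
```

Gripped. Now slide to the stop.

Call:
{"method": "play_rows", "body": {"motion": [[1, 0, 0, 0, 0, 0, 10], [2, 0, 0, 0, 0, 0, 10], [3, 0, 0, 0, 0, 0, 10], [4, 0, 0, 0, 0, 0, 10], [5, 0, 0, 0, 0, 0, 10], [5.6, 0, 0, 0, 0, 0, 10], [6.1, 0, 0, 0, 0, 0, 10], [6.3, 0, 0, 0, 0, 0, 10]]}}

```text
time: 3.72
tcp_pos: [0.554, 0.168, 0.1161]
ee_rot: [0.803, 0.596, -0.009, 0.005]
wrist_force: [-14.1, -35.0, 4.3]
opening: 0.0146
grip_force: 60.5
```

Call:
{"method": "play_rows", "body": {"motion": [[0.4, 0, 0, 0, 0, 0, 10], [0.8, 0, 0, 0, 0, 0, 10], [0.8, 0, 0, 0, 0, 0, 10]]}}

```text
time: 4.1
tcp_pos: [0.5546, 0.1699, 0.1158]
ee_rot: [0.804, 0.595, -0.014, 0.008]
wrist_force: [-17.6, -48.0, 8.3]
opening: 0.0147
grip_force: 61.3
```

Call:
{"method": "play_rows", "body": {"motion": [[0.4, 0, 0, 0, 0, 0, 10], [0.7, 0, 0, 0, 0, 0, 10], [0.7, 0, 0, 0, 0, 0, 10], [0.7, 0, 0, 0, 0, 0, 10]]}}

```text
time: 4.6
tcp_pos: [0.5554, 0.1727, 0.1154]
ee_rot: [0.804, 0.594, -0.017, 0.01]
wrist_force: [-20.4, -59.6, 11.1]
opening: 0.0148
grip_force: 59.9
```

Call:
{"method": "play_rows", "body": {"motion": [[-1, 0, 0, 0, 0, 0, 10], [-1.6, 0, 0, 0, 0, 0, 40], [-1.6, 0, 0, 0, 0, 0, 50], [-1.6, 0, -4, 0, 0, 0, 50], [-1.6, 0, -9, 0, 0, 0, 60], [-10, 0, -13, 0, 0, 0, 60], [-14, 0, -13, 0, 0, 0, 60]]}}

```text
time: 5.48
tcp_pos: [0.5268, 0.0637, 0.2477]
ee_rot: [0.8, 0.6, 0.003, 0.002]
wrist_force: [0.1, -0.3, -0.0]
opening: 0.0514
grip_force: 0.0
```

Run:
```python
from h import *
np.set_printoptions(precision=4,suppress=True)
im=capture("top"); sc=capture("scene")
cv2.imwrite("pics/top1.png",im[:,:,::-1])
for n,i in(("top",im),("scene",sc)):
    m=mask(i,(5,130,90),(18,255,255)); k,_,st,c=cv2.connectedComponentsWithStats(m)
    print(n,[(st[j].tolist(),c[j].round(1)) for j in range(1,k) if 8<st[j][4]<400])
cv2.imwrite("pics/c1.png",cv2.resize(np.hstack([im[180:290,180:310],sc[120:230,190:320]])[:,:,::-1],None,fx=3,fy=3,interpolation=cv2.INTER_CUBIC))
print(get_state()["tcp_pos"],get_state()["ee_rot"])
```

```text
top []
scene [([284, 156, 9, 12, 78], array([288.1, 161.6]))]
[0.5256 0.06   0.2477] [0.8023 0.5969 0.002  0.0024]
```

View pics/c1.png

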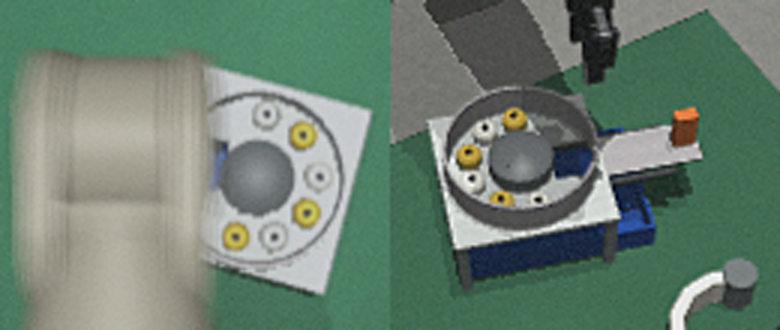

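The gate is out: blue tray visible through the outlet. In the scene half the grip top is at about (288.7,157). I'll measure how far it travelled.

Run:
```python
from h import *
np.set_printoptions(precision=4,suppress=True)
a=cv2.imread("pics/scene0.png")[:,:,::-1].copy(); b=capture("scene")
r=[]
for i in(a,b):
  for lo,hi in(((7,150,120),(16,255,255)),((5,130,90),(18,255,255))):
    m=mask(i,lo,hi);m[:,:255]=0;m[:,310:]=0;m[:145]=0;m[185:]=0
    p=np.argwhere(m)[:,::-1];print(len(p),p.mean(0),p.min(0),p.max(0))
    r.append(onz("scene",p.mean(0),.134 if len(p)<40 else .115));print(r[-1])
print([np.linalg.norm(r[2+k][:2]-r[k][:2]) for k in(0,1)], r[0][:2]+.06*np.array([.282,.959]))
```

```text
28 [272.5 160.5] [269 159] [276 162]
[0.5395 0.1168 0.134 ]
76 [272.6974 164.0132] [269 159] [276 170]
[0.5398 0.1184 0.115 ]
27 [288.3333 157.6296] [285 156] [292 159]
[0.5549 0.1686 0.134 ]
79 [288.0886 161.6709] [284 156] [292 168]
[0.5567 0.1683 0.115 ]
[np.float64(0.054058207503354584), np.float64(0.05264513342646465)] [0.5564 0.1743]
```

Travel measures about 54 mm, slightly short. I'll push the grip outward with shut fingers, low on its inner face.

Call:
{"method": "play_rows", "body": {"motion": [[6, -0.5, 0, 0, 0, 0, 0], [7.3, -0.5, 2, 0, 0, 0, 0], [7.3, -0.5, 7, 0, 0, 0, 0], [7.3, -0.5, 12, 0, 0, 0, 0], [7.3, -0.5, 14.6, 0, 0, 0, 0], [7.3, -0.5, 14.6, 0, 0, 0, 0]]}}

```text
time: 6.38
tcp_pos: [0.5393, 0.1362, 0.0959]
ee_rot: [0.8, 0.599, -0.002, -0.001]
wrist_force: [0.9, 0.4, 0.8]
opening: -0.0001
grip_force: 0.0
```

Call:
{"method": "play_rows", "body": {"motion": [[1, 0, 0, 0, 0, 0, 0], [1.5, 0, 0, 0, 0, 0, 0], [2, 0, 0, 0, 0, 0, 0], [2.5, 0, 0, 0, 0, 0, 0], [3, 0, 0, 0, 0, 0, 0], [3.5, 0, 0, 0, 0, 0, 0]]}}

```text
time: 7.12
tcp_pos: [0.5446, 0.1457, 0.0993]
ee_rot: [0.805, 0.592, -0.019, 0.016]
wrist_force: [-23.0, -90.9, 25.7]
opening: -0.0004
grip_force: 47.5
```

Call:
{"method": "play_rows", "body": {"motion": [[-2, 0, 0, 0, 0, 0, 0], [-5, 0, 0, 0, 0, 0, 0], [-5, 0, -4, 0, 0, 0, 0], [-5, 0, -10, 0, 0, 0, 0], [-9, 2, -14, 0, 0, 0, 30], [-14, 2, -15, 0, 0, 0, 60], [-18, 2, -15, 0, 0, 0, 60], [-22, 2, -15, 0, 0, 0, 60]]}}

```text
time: 8.12
tcp_pos: [0.5085, -0.0493, 0.2507]
ee_rot: [0.801, 0.599, 0.002, 0.002]
wrist_force: [-0.0, 0.1, 0.2]
opening: 0.0513
grip_force: 0.0
```

Run:
```python
from h import *
np.set_printoptions(precision=4,suppress=True)
a=cv2.imread("pics/scene0.png")[:,:,::-1].copy(); b=capture("scene");t=capture("top")
r=[]
for i in(a,b):
    f=i[:,:,0].astype(float)-i[:,:,2]   # red minus blue
    w=np.clip(f[150:175,262:300]-40,0,None); yy,xx=np.mgrid[150:175,262:300]
    c=np.array([(w*xx).sum(),(w*yy).sum()])/w.sum(); r.append(onz("scene",c,.116)); print(c,w.max(),r[-1])
print(np.linalg.norm((r[1]-r[0])[:2]))
for i in (cv2.imread("pics/top0.png")[:,:,::-1].copy(),t):
    f=i[:,:,0].astype(float)-i[:,:,2];w=np.clip(f[205:240,195:235]-40,0,None);yy,xx=np.mgrid[205:240,195:235]
    c=np.array([(w*xx).sum(),(w*yy).sum()])/w.sum();print(c,onz("top",c,.131))
cv2.imwrite("pics/c2.png",cv2.resize(t[180:270,180:310,::-1],None,fx=5,fy=5,interpolation=cv2.INTER_CUBIC))
print(get_state()["tcp_pos"],get_state()["ee_rot"])
```

```text
[272.5067 162.2178] 141.0 [0.5337 0.1214 0.116 ]
[288.0809 159.4931] 149.0 [0.5495 0.1729 0.116 ]
0.05381012555460326
[219.8997 225.9893] [0.5364 0.117  0.131 ]
[201.7126 220.9814] [0.5517 0.168  0.131 ]
[ 0.508  -0.0509  0.2503] [0.8023 0.597  0.0012 0.002 ]
```

View pics/c2.png

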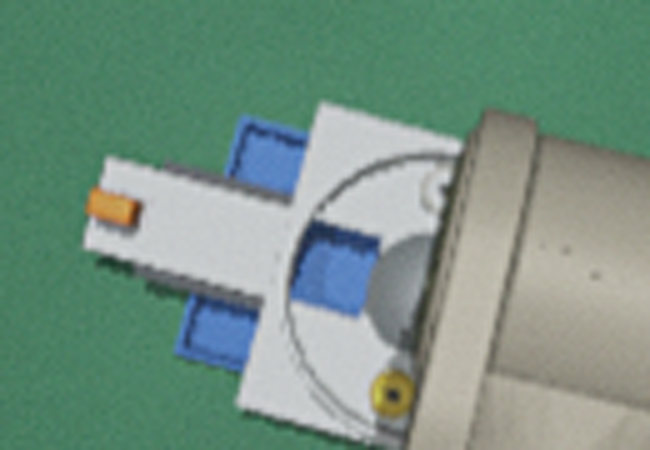

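The crop shows the gate plate fully clear of the outlet (blue tray visible at (335,270)) and the grip at (113,207). It didn't move under 94 N, so it's at its stop. On to the rod.

Run:
```python
from h import *
np.set_printoptions(precision=3,suppress=True)
T,e1=tri((143.4,186.5),(374.4,244.3));B,e2=tri((157.9,202.1),(357.75,235.5))
print(T,B,e1,e2,np.linalg.norm(T-B))
J=np.array([.5186,-.248]);M,_=tri((150.6,194.2),(366.45,240.05))
h=(M[:2]-J);h/=np.linalg.norm(h);u2=(T-B)/np.linalg.norm(T-B);print("u tri",u2,"az",np.degrees(np.arctan2(u2[1],u2[0])),np.degrees(np.arctan2(h[1],h[0])))
az=np.arctan2(u2[1],u2[0])
u=np.r_[np.sin(np.radians(23))*np.r_[np.cos(az),np.sin(az)],np.cos(np.radians(23))]
print("foot",M-.1645*u, "tip",M+.0355*u)
s=get_state();Rc=R.from_quat(s["ee_rot"]);zt=Rc.as_matrix()[:,2]
ax=np.cross(zt,-u);rv=ax/np.linalg.norm(ax)*np.arccos(zt@-u)
print("rot tool units",np.degrees(Rc.inv().apply(rv))/5)
g=M-.0175*u
for d in(.12,0): print(d,g+u*d,tool(g+u*d-s["tcp_pos"]))
print("axis -u in tool",Rc.inv().apply(-u))
```

```text
[ 0.478 -0.294  0.198] [ 0.501 -0.269  0.126] 0.0028523226605337245 0.001862707478382856 0.07913835727641741
u tri [-0.286 -0.31   0.907] az -132.63735016758716 -131.12852401575026
foot [ 0.532 -0.235  0.012] tip [ 0.479 -0.292  0.196]
rot tool units [-1.962  4.141 -0.   ]
0.12 [ 0.462 -0.312  0.258] [-26.323   3.046  -0.702]
0 [ 0.493 -0.277  0.147] [-22.101   5.046  10.351]
axis -u in tool [0.352 0.167 0.921]
```

Call:
{"method": "play_rows", "body": {"motion": [[-6, 0.7, -1.5, -0.8, 1.8, 0, 80], [-12, 1.4, -1.5, -1.6, 3.4, 0, 80], [-18, 2.1, -1, -1.96, 4.14, 0, 80], [-24, 2.8, -0.7, -1.96, 4.14, 0, 80], [-26.3, 3, -0.7, -1.96, 4.14, 0, 80], [-26.3, 3, -0.7, -1.96, 4.14, 0, 80], [-26.3, 3, -0.7, -1.96, 4.14, 0, 80]]}}

```text
time: 9.1
tcp_pos: [0.4624, -0.3082, 0.2558]
ee_rot: [0.785, 0.587, 0.195, -0.039]
wrist_force: [0.2, 0.4, -0.8]
opening: 0.0682
grip_force: 0.0
```

Run:
```python
from h import *
np.set_printoptions(precision=3,suppress=True)
s=get_state();Rc=R.from_quat(s["ee_rot"]);u=np.array([-.2646,-.2875,.9205])
print(s["tcp_pos"],s["qpos"],Rc.as_matrix()[:,2],tool(np.array([.493,-.277,.147])-s["tcp_pos"]))
```

```text
[ 0.462 -0.308  0.256] [-0.945  0.291  0.016  1.385  0.39   0.894] [ 0.26   0.29  -0.921] [-0.277  0.083 11.718]
```

Call:
{"method": "play_rows", "body": {"motion": [[-0.2, 0.1, 5, 0, 0, 0, 80], [-0.2, 0.1, 9, 0, 0, 0, 80], [-0.2, 0.1, 11.7, 0, 0, 0, 80], [-0.2, 0.1, 11.7, 0, 0, 0, 40], [-0.2, 0.1, 11.7, 0, 0, 0, 10], [-0.2, 0.1, 11.7, 0, 0, 0, 10], [-0.2, 0.1, 11.7, 0, 0, 0, 10], [-0.2, 0.1, 11.7, 0, 0, 0, 10]], "squeeze": 60}}

```text
time: 10.1
tcp_pos: [0.4931, -0.2782, 0.1482]
ee_rot: [0.785, 0.586, 0.195, -0.038]
wrist_force: [0.1, 0.8, 5.4]
opening: 0.0186
grip_force: 58.5
```

Call:
{"method": "play_rows", "body": {"motion": [[0.4, 0.2, -1.6, 0, 0, 0, 10], [1.2, 0.6, -4.7, 0, 0, 0, 10], [2.1, 1, -8, 0, 0, 0, 10], [2.9, 1.4, -11.3, 0, 0, 0, 10], [3.6, 1.7, -14.2, 0, 0, 0, 10], [4.8, 2.1, -17, 0.9, -2, 0, 10], [5, 2.2, -17.5, 1.96, -4.14, 0, 10], [5, 2.2, -17.5, 1.96, -4.14, 0, 10]]}}

```text
time: 11.1
tcp_pos: [0.4807, -0.2885, 0.3304]
ee_rot: [0.8, 0.6, -0.0, 0.002]
wrist_force: [0.3, 0.3, -1.4]
opening: 0.0183
grip_force: 58.9
```

Run:
```python
from h import *
np.set_printoptions(precision=3,suppress=True)
s=get_state();print(s["tcp_pos"],s["ee_rot"],s["wrist_force"],s["opening"],s["grip_force"])
b=capture("scene");t=capture("top");
cv2.imwrite("pics/s3.png",b[:,:,::-1])
p=s["tcp_pos"];zt=R.from_quat(s["ee_rot"]).as_matrix()[:,2]
for d in(-.02,.15): print(proj("scene",p+zt*d),proj("top",p+zt*d))
u,v=proj("scene",p+zt*.08).astype(int)
cv2.imwrite("pics/c3.png",cv2.resize(b[v-60:v+60,u-75:u+75,::-1],None,fx=5,fy=5,interpolation=cv2.INTER_CUBIC));print(u-75,v-60)
```

```text
[ 0.481 -0.288  0.33 ] [ 0.8    0.6   -0.     0.002] [ 0.348  0.291 -1.406] 0.018265792111840536 58.8688462972641
[132.614 152.395] [388.424 244.285]
[146.091 189.948] [370.313 242.855]
65 115
```

View pics/c3.png

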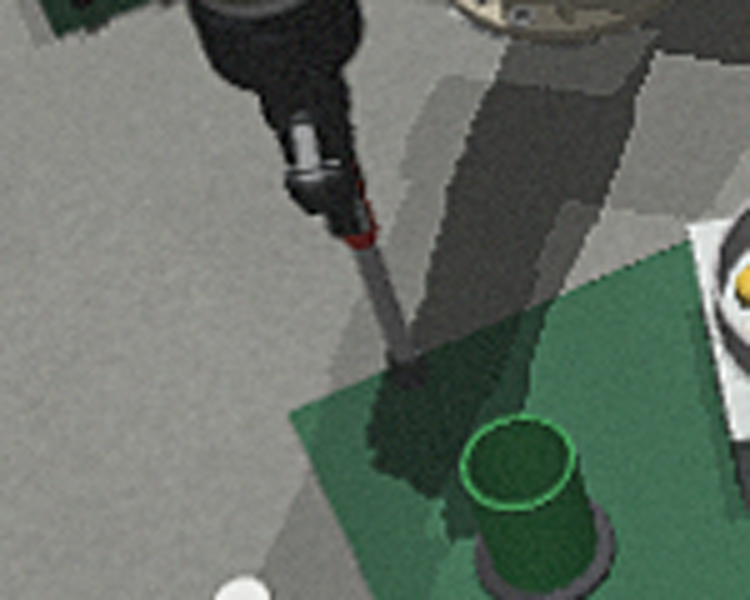

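The rod is held upright, with its foot at about (408,380) in the crop, within 1 px of the prediction. Next I move over the free part of the channel beside the outlet.

Call:
{"method": "play_rows", "body": {"motion": [[6, -0.4, 0, 0, 0, 0, 10], [12, -0.8, 0, 0, 0, 0, 10], [18, -1.2, 0, 0, 0, 0, 10], [24, -1.6, 0, 0, 0, 0, 10], [29, -2, 0, 0, 0, 0, 10], [31.3, -2.1, 0, 0, 0, 0, 10], [31.3, -2.1, 0, 0, 0, 0, 10], [31.3, -2.1, 0, 0, 0, 0, 10]]}}

```text
time: 12.2
tcp_pos: [0.5476, 0.0151, 0.3281]
ee_rot: [0.802, 0.598, -0.001, -0.001]
wrist_force: [0.1, 0.1, -1.1]
opening: 0.0186
grip_force: 58.9
```

Run:
```python
from h import *
np.set_printoptions(precision=3,suppress=True)
s=get_state();b=capture("scene");p=s["tcp_pos"]
print(p,s["ee_rot"],s["wrist_force"],tool(np.array([.5486,.0176,.25])-p))
```

```text
[0.548 0.015 0.328] [ 0.802  0.598 -0.001 -0.001] [ 0.093  0.092 -1.109] [0.268 0.036 7.81 ]
```

Call:
{"method": "play_rows", "body": {"motion": [[0.2, 0, 3, 0, 0, 0, 10], [0.2, 0, 5.5, 0, 0, 0, 10], [0.2, 0, 7, 0, 0, 0, 10], [0.2, 0, 7.4, 0, 0, 0, 10], [0.2, 0, 7.4, 0, 0, 0, 10]]}}

```text
time: 12.88
tcp_pos: [0.5488, 0.018, 0.2554]
ee_rot: [0.801, 0.598, 0.0, 0.0]
wrist_force: [-0.0, -1.6, -0.4]
opening: 0.0185
grip_force: 58.9
```

Call:
{"method": "play_rows", "body": {"motion": [[0, 0, 0.4, 0, 0, 0, 10], [0, 0, 0.4, 0, 0, 0, 10], [0, 0, 0.4, 0, 0, 0, 10]]}}

```text
time: 13.25
tcp_pos: [0.5487, 0.0184, 0.2512]
ee_rot: [0.801, 0.599, 0.0, 0.0]
wrist_force: [-0.1, -0.3, -0.7]
opening: 0.0186
grip_force: 58.9
```

Call:
{"method": "play_rows", "body": {"motion": [[0, 0, 0.4, 0, 0, 0, 10], [0, 0, 0.4, 0, 0, 0, 10], [0, 0, 0.4, 0, 0, 0, 10]]}}

```text
time: 13.62
tcp_pos: [0.5485, 0.0184, 0.2468]
ee_rot: [0.801, 0.598, -0.0, -0.0]
wrist_force: [0.9, 0.2, -0.7]
opening: 0.0187
grip_force: 58.9
```

Call:
{"method": "play_rows", "body": {"motion": [[0, 0, 0.4, 0, 0, 0, 10], [0, 0, 0.4, 0, 0, 0, 10], [0, 0, 0.4, 0, 0, 0, 10]]}}

```text
time: 14.0
tcp_pos: [0.5485, 0.0184, 0.2429]
ee_rot: [0.801, 0.598, -0.0, -0.0]
wrist_force: [-0.5, 0.0, -0.8]
opening: 0.0187
grip_force: 58.9
```

Call:
{"method": "play_rows", "body": {"motion": [[0, 0, 0.4, 0, 0, 0, 10], [0, 0, 0.4, 0, 0, 0, 10], [0, 0, 0.4, 0, 0, 0, 10]]}}

```text
time: 14.38
tcp_pos: [0.5493, 0.0184, 0.2406]
ee_rot: [0.801, 0.598, 0.001, 0.001]
wrist_force: [-0.7, -0.4, 6.6]
opening: 0.0185
grip_force: 59.6
```

Run:
```python
import numpy as np
a=np.radians(np.r_[45:-262:-6])
p=np.c_[5.8*np.sin(a),5.8*np.cos(a)].round(1); p[0]=[4.2,4.1]
for i in range(0,len(p)-1,8): print(int(np.degrees(a[i]).round()),(p[i+1:i+9]-p[i]).round(1).tolist())
```

```text
45 [[-0.5, 0.4], [-1.0, 0.8], [-1.6, 1.1], [-2.1, 1.3], [-2.7, 1.5], [-3.3, 1.6], [-3.9, 1.7], [-4.5, 1.7]]
-3 [[-0.6, -0.1], [-1.2, -0.2], [-1.8, -0.4], [-2.3, -0.6], [-2.9, -0.9], [-3.4, -1.3], [-3.8, -1.7], [-4.2, -2.1]]
-51 [[-0.4, -0.5], [-0.7, -1.1], [-0.9, -1.6], [-1.1, -2.2], [-1.2, -2.8], [-1.3, -3.4], [-1.3, -4.0], [-1.2, -4.6]]
-99 [[0.1, -0.6], [0.3, -1.2], [0.5, -1.7], [0.8, -2.3], [1.2, -2.8], [1.6, -3.2], [2.0, -3.6], [2.5, -4.0]]
-147 [[0.6, -0.3], [1.1, -0.5], [1.7, -0.7], [2.3, -0.8], [2.9, -0.9], [3.5, -0.9], [4.1, -0.8], [4.7, -0.7]]
-195 [[0.6, 0.2], [1.1, 0.4], [1.7, 0.7], [2.2, 1.1], [2.6, 1.5], [3.0, 1.9], [3.4, 2.4], [3.7, 3.0]]
-243 [[0.2, 0.5], [0.4, 1.1], [0.5, 1.7]]
```

Call:
{"method": "play_rows", "body": {"motion": [[0, 0, -0.3, 0, 0, 0, 10], [0, 0, -0.6, 0, 0, 0, 10]]}}

```text
time: 14.62
tcp_pos: [0.5485, 0.0184, 0.2449]
ee_rot: [0.801, 0.598, -0.0, -0.0]
wrist_force: [0.6, 0.7, -0.8]
opening: 0.0185
grip_force: 58.8
```

Call:
{"method": "play_rows", "body": {"motion": [[-0.5, 0.4, 0, 0, 0, 0, 10], [-1.0, 0.8, 0, 0, 0, 0, 10], [-1.6, 1.1, 0, 0, 0, 0, 10], [-2.1, 1.3, 0, 0, 0, 0, 10], [-2.7, 1.5, 0, 0, 0, 0, 10], [-3.3, 1.6, 0, 0, 0, 0, 10], [-3.9, 1.7, 0, 0, 0, 0, 10], [-4.5, 1.7, 0, 0, 0, 0, 10]]}}

```text
time: 15.62
tcp_pos: [0.552, -0.0299, 0.2449]
ee_rot: [0.801, 0.598, 0.0, 0.0]
wrist_force: [0.4, 0.5, -0.3]
opening: 0.0183
grip_force: 58.8
```

Call:
{"method": "play_rows", "body": {"motion": [[-0.6, -0.1, 0, 0, 0, 0, 10], [-1.2, -0.2, 0, 0, 0, 0, 10], [-1.8, -0.4, 0, 0, 0, 0, 10], [-2.3, -0.6, 0, 0, 0, 0, 10], [-2.9, -0.9, 0, 0, 0, 0, 10], [-3.4, -1.3, 0, 0, 0, 0, 10], [-3.8, -1.7, 0, 0, 0, 0, 10], [-4.2, -2.1, 0, 0, 0, 0, 10]]}}

```text
time: 16.62
tcp_pos: [0.52, -0.0638, 0.2451]
ee_rot: [0.801, 0.598, 0.001, -0.0]
wrist_force: [2.0, 3.1, -0.0]
opening: 0.0183
grip_force: 59.0
```

Call:
{"method": "play_rows", "body": {"motion": [[-0.4, -0.5, 0, 0, 0, 0, 10], [-0.7, -1.1, 0, 0, 0, 0, 10], [-0.9, -1.6, 0, 0, 0, 0, 10], [-1.1, -2.2, 0, 0, 0, 0, 10], [-1.2, -2.8, 0, 0, 0, 0, 10], [-1.3, -3.4, 0, 0, 0, 0, 10], [-1.3, -4.0, 0, 0, 0, 0, 10], [-1.2, -4.6, 0, 0, 0, 0, 10]]}}

```text
time: 17.62
tcp_pos: [0.4721, -0.0624, 0.2449]
ee_rot: [0.801, 0.598, -0.0, 0.0]
wrist_force: [1.3, -0.8, -0.4]
opening: 0.0186
grip_force: 59.1
```

Run:
```python
from h import *
print(get_state()["wrist_force"])
b=capture("scene");t=capture("top")
cv2.imwrite("pics/c4.png",cv2.resize(np.hstack([b[130:220,190:320],t[190:280,200:330]])[:,:,::-1],None,fx=3,fy=3,interpolation=cv2.INTER_CUBIC))
```

```text
[ 1.27918639 -0.83522438 -0.40646498]
```

View pics/c4.png

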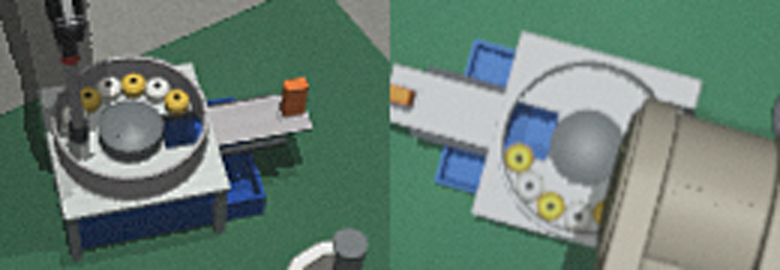

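The rod (78,125) is pushing the train, and the lead bead (178,100) is at the outlet edge. I'll continue.

Call:
{"method": "play_rows", "body": {"motion": [[0.1, -0.6, 0, 0, 0, 0, 10], [0.3, -1.2, 0, 0, 0, 0, 10], [0.5, -1.7, 0, 0, 0, 0, 10], [0.8, -2.3, 0, 0, 0, 0, 10], [1.2, -2.8, 0, 0, 0, 0, 10], [1.6, -3.2, 0, 0, 0, 0, 10], [2.0, -3.6, 0, 0, 0, 0, 10], [2.5, -4.0, 0, 0, 0, 0, 10]]}}

```text
time: 18.73
tcp_pos: [0.4411, -0.0267, 0.2449]
ee_rot: [0.801, 0.598, -0.0, 0.0]
wrist_force: [1.3, -0.4, -0.7]
opening: 0.0187
grip_force: 59.0
```

Call:
{"method": "play_rows", "body": {"motion": [[0.6, -0.3, 0, 0, 0, 0, 10], [1.1, -0.5, 0, 0, 0, 0, 10], [1.7, -0.7, 0, 0, 0, 0, 10], [2.3, -0.8, 0, 0, 0, 0, 10], [2.9, -0.9, 0, 0, 0, 0, 10], [3.5, -0.9, 0, 0, 0, 0, 10], [4.1, -0.8, 0, 0, 0, 0, 10], [4.7, -0.7, 0, 0, 0, 0, 10]]}}

```text
time: 19.73
tcp_pos: [0.4481, 0.0204, 0.2449]
ee_rot: [0.801, 0.598, -0.0, 0.0]
wrist_force: [-0.1, -0.8, -0.7]
opening: 0.0182
grip_force: 59.0
```

Run:
```python
from h import *
print(get_state()["wrist_force"])
b=capture("scene");t=capture("top")
cv2.imwrite("pics/c5.png",cv2.resize(np.hstack([b[130:220,190:320],t[190:280,200:330]])[:,:,::-1],None,fx=3,fy=3,interpolation=cv2.INTER_CUBIC))
```

```text
[-0.10121106 -0.80998675 -0.66668698]
```

View pics/c5.png

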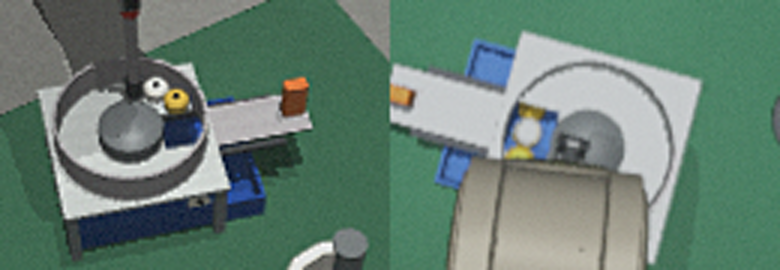

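Four beads have dropped; a white (155,88) and a yellow (177,98) remain ahead of the rod. I'll continue.

Call:
{"method": "play_rows", "body": {"motion": [[0.6, 0.2, 0, 0, 0, 0, 10], [1.1, 0.4, 0, 0, 0, 0, 10], [1.7, 0.7, 0, 0, 0, 0, 10], [2.2, 1.1, 0, 0, 0, 0, 10], [2.6, 1.5, 0, 0, 0, 0, 10], [3.0, 1.9, 0, 0, 0, 0, 10], [3.4, 2.4, 0, 0, 0, 0, 10], [3.4, 2.4, 0, 0, 0, 0, 10]]}}

```text
time: 20.82
tcp_pos: [0.481, 0.0459, 0.2448]
ee_rot: [0.801, 0.599, -0.0, 0.0]
wrist_force: [-0.5, 0.1, -1.0]
opening: 0.0185
grip_force: 59.0
```

Call:
{"method": "play_rows", "body": {"motion": [[0.2, 0.6, 0, 0, 0, 0, 10], [0.3, 1.1, 0, 0, 0, 0, 10], [0.4, 1.6, 0, 0, 0, 0, 10], [0.5, 2.1, 0, 0, 0, 0, 10], [0.5, 2.1, 0, 0, 0, 0, 10], [0.5, 2.1, -4, 0, 0, 0, 10], [0.5, 2.1, -9, 0, 0, 0, 10], [-4, 2.1, -9, 0, 0, 0, 10]]}}

```text
time: 21.82
tcp_pos: [0.4915, 0.0024, 0.339]
ee_rot: [0.8, 0.6, 0.003, 0.003]
wrist_force: [0.1, -1.5, -1.6]
opening: 0.0186
grip_force: 59.1
```

Call:
{"method": "play_rows", "body": {"motion": [[-6, 0, 0, 0, 0, 0, 10], [-12, 0, 0, 0, 0, 0, 10], [-18, 0.5, 0, 0, 0, 0, 10], [-22, 1, 0, 0, 0, 0, 10], [-22, 1, 0, 0, 0, 0, 10]]}}

```text
time: 22.45
tcp_pos: [0.4358, -0.2148, 0.3346]
ee_rot: [0.803, 0.597, -0.0, -0.0]
wrist_force: [-0.5, 1.4, -0.8]
opening: 0.0188
grip_force: 59.1
```

Run:
```python
from h import *
np.set_printoptions(precision=3,suppress=True)
s=get_state();p=s["tcp_pos"]
b=capture("scene");t=capture("top")
cv2.imwrite("pics/c6.png",cv2.resize(np.hstack([b[130:230,190:320],t[190:290,200:330]])[:,:,::-1],None,fx=3,fy=3,interpolation=cv2.INTER_CUBIC))
J=np.array([.5186,-.248])
print(p,s["ee_rot"],s["wrist_force"],"to jar",tool(np.r_[J,p[2]]-p))
```

```text
[ 0.436 -0.215  0.335] [ 0.803  0.597 -0.    -0.   ] [-0.47   1.392 -0.829] to jar [-0.825  8.879 -0.005]
```

View pics/c6.png

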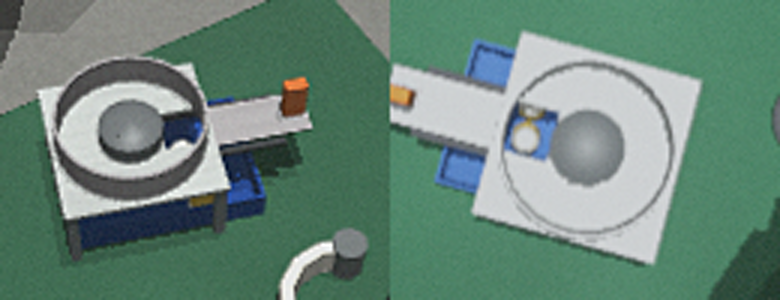

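The pan is empty. A white bead is visible below the outlet at (182,148) scene and (525,138) top. I'll check that its height isn't a high pile.

Run:
```python
from h import *
np.set_printoptions(precision=3,suppress=True)
b=capture("scene");t=capture("top")
def wm(i,y0,y1,x0,x1,nm):
    c=i[y0:y1,x0:x1].astype(int); m=((c.min(2)>110)&(c.max(2)-c.min(2)<40)).astype(np.uint8)
    k,_,st,ce=cv2.connectedComponentsWithStats(m); print(nm,[(st[j].tolist(),(ce[j]+[x0,y0]).round(1).tolist()) for j in range(1,k) if st[j][4]>5])
wm(t,222,245,236,256,"top");wm(b,166,188,243,260,"scene")
q=(245,235.8)
for z in(.022,.04,.058,.072,.09): print(z,proj("scene",onz("top",q,z)),onz("top",q,z), "diam px",.028*451/(1.4-z))
print(tri((250.8,178),q))
```

```text
top [([0, 0, 20, 23, 302], [244.7, 233.0])]
scene [([0, 0, 11, 2, 16], [247.1, 166.3]), ([0, 0, 17, 22, 148], [251.6, 180.0])]
0.022 [249.866 181.893] [0.507 0.05  0.022] diam px 9.16400580551524
0.04 [249.752 178.882] [0.507 0.05  0.04 ] diam px 9.28529411764706
0.058 [249.637 175.805] [0.507 0.049 0.058] diam px 9.40983606557377
0.072 [249.545 173.365] [0.507 0.049 0.072] diam px 9.509036144578314
0.09 [249.425 170.166] [0.507 0.048 0.09 ] diam px 9.639694656488551
(array([0.508, 0.051, 0.045]), np.float64(0.0037201750603218266))
```

Call:
{"method": "play_rows", "body": {"motion": [[-0.4, 4.5, 0, 0, 0, 0, 10], [-0.8, 8.6, 0, 0, 0, 0, 10], [-0.8, 8.9, 0, 0, 0, 0, 10], [-0.8, 8.9, 0, 0, 0, 0, 10], [-0.8, 8.9, 0, 0, 0, 0, 10]]}}

```text
time: 23.28
tcp_pos: [0.519, -0.2442, 0.3355]
ee_rot: [0.801, 0.599, -0.0, 0.0]
wrist_force: [0.0, 0.1, -1.7]
opening: 0.0186
grip_force: 59.3
```

Call:
{"method": "play_rows", "body": {"motion": [[-0.3, 0, 4, 0, 0, 0, 10], [-0.3, 0, 8, 0, 0, 0, 10], [-0.3, 0, 12, 0, 0, 0, 10], [-0.3, 0, 15, 0, 0, 0, 10], [-0.3, 0, 16.5, 0, 0, 0, 10], [-0.3, 0, 17, 0, 0, 0, 10], [-0.3, 0, 17, 0, 0, 0, 10]]}}

```text
time: 24.15
tcp_pos: [0.5191, -0.2484, 0.166]
ee_rot: [0.801, 0.598, 0.0, 0.001]
wrist_force: [0.2, -0.1, -1.2]
opening: 0.0188
grip_force: 59.4
```

Call:
{"method": "play_rows", "body": {"motion": [[0, 0, 0.4, 0, 0, 0, 10], [0, 0, 0.4, 0, 0, 0, 10], [0, 0, 0.4, 0, 0, 0, 10]]}}

```text
time: 24.52
tcp_pos: [0.5189, -0.2482, 0.1612]
ee_rot: [0.801, 0.598, 0.0, 0.0]
wrist_force: [-0.5, 0.0, -0.7]
opening: 0.019
grip_force: 59.4
```

Call:
{"method": "play_rows", "body": {"motion": [[0, 0, 0.3, 0, 0, 0, 10], [0, 0, 0.3, 0, 0, 0, 10], [0, 0, 0.3, 0, 0, 0, 30], [0, 0, 0.3, 0, 0, 0, 60], [0, 0, 0.3, 0, 0, 0, 100], [0, 0, 0.3, 0, 0, 0, 100], [0, 0, -2, 0, 0, 0, 100], [0, 0, -6, 0, 0, 0, 100]]}}

```text
time: 25.52
tcp_pos: [0.5178, -0.2475, 0.2201]
ee_rot: [0.801, 0.598, -0.001, -0.002]
wrist_force: [0.8, -1.4, -0.4]
opening: 0.0855
grip_force: 0.0
```

Call:
{"method": "play_rows", "body": {"motion": [[0, 0, -5, 0, 0, 0, 100], [0, 0, -10, 0, 0, 0, 100], [-6, 0, -10, 0, 0, 0, 100], [-12, 0, -10, 0, 0, 0, 100], [-16, -3, -10, 0, 0, 0, 100], [-16, -3, -10, 0, 0, 0, 100], [-16, -3, -10, 0, 0, 0, 100]]}}

```text
time: 26.4
tcp_pos: [0.4446, -0.393, 0.3211]
ee_rot: [0.801, 0.598, 0.0, 0.0]
wrist_force: [0.5, 0.3, 0.4]
opening: 0.0853
grip_force: 0.0
```

Run:
```python
from h import *
s=get_state();print(s["time"],s["tcp_pos"],s["wrist_force"],s["opening"])
b=capture("scene");t=capture("top")
cv2.imwrite("pics/c7.png",cv2.resize(np.hstack([b[120:270,100:350],t[180:330,200:450]])[:,:,::-1],None,fx=1.6,fy=1.6,interpolation=cv2.INTER_CUBIC))
```

```text
26.4 [ 0.44457936 -0.39295625  0.32106631] [0.54084842 0.27808772 0.35005987] 0.08529494759140405
```

View pics/c7.png

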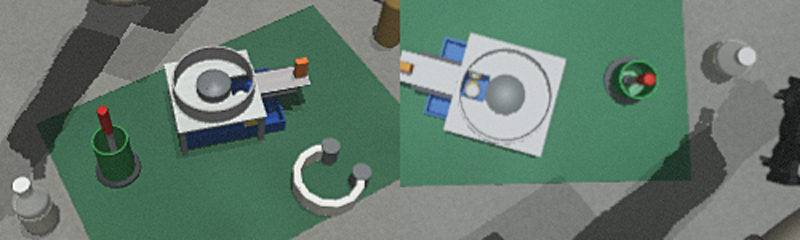

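The rod stands nearly upright in its jar at (105,130), the pan is empty, the gate is out, the flask, bottle and housing are in place and the gripper is clear.

```bash
python3 -c "
from rig import *
print(sign_off())"
```

```text
the job is handed in; nothing more can be done
None
```

I handed the job in at about 26 s: the gate is out at its stop, all six beads have dropped through the outlet, and the rod stands in its jar. No verdict came back, and the gate's slide measured about 54 mm, not 60; I took it as fully open because it would not move further under about 90 N.

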